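# Clamp the suture pad and hold the scanner over the stitches

## Robot

A 7-joint arm with a two-finger parallel gripper is mounted at the origin on the work surface. World frame = base frame: x ahead of the robot, y to its left, z up, the work surface at z = 0. Lengths are in mm, angles in rad, forces in N, time in s.
With the tool pointing down it reaches from about 350 to 900 mm from the base axis. Payload 7.2 kg.
Tool frame: the origin (TCP) lies at the very end of the fingers, on their centre line; the grasp point (between the pads) lies r.pinch_z behind it (r.pinch_z is the distance from the TCP to the grasp point, in mm); x points along the fingers, y is the direction in which the jaws open and shut, and the axes are right-handed (so a half turn about x gives the same grasp; the last joint's range is limited). The gripper opens to 88 mm and grips with 3 to 60 N. Pads are 20 mm wide; open, the fingers measure 115 mm over their backs; the gripper's body (75 mm by 178 mm) begins 61 mm behind the grasp point.
Start: joints at [-1.202, 0.411, -0.013, 1.596, 0.006, 1.134, -0.082], TCP at [264.411, 566.318, 222.653] pointing down, gripper open.
Joint ranges: [-2.95, 2.95], [-0.29, 1.99], [-1.47, 1.44], [0.14, 2.54], [-1.03, 4.17], [0.13, 1.85], [-2.86, 2.86]. Speed limits (rad/s): [2.39, 2.39, 3.01, 3.01, 3.14, 3.14, 3.14].

## Interface

Orientations are given as a rotation vector (axis times angle).
In Python, from bench import r gives the robot as it stands.
- The arm moves only by the tool carry_out, never from a script. Its argument "increments" is a list of rows, each a list of 3 entries, a list of its own where there are three numbers: the shift along the tool's x, y, z in cm, then the turn, a rotation vector about the tool's x, y, z in degrees, then the finger opening in cm, from 0 to 8.78. In form: [[[x, y, z], [wx, wy, wz], claw], ...]. A call has 1 to 5 rows; each row shifts and turns the commanded pose from where the row before left it, along the tool's axes as they then stand; what a row does not reach is not made up. A row lasts 1/8 s, in which the tool goes at most 62.5 mm and 10.7 degrees, less where a joint would pass 70% of its speed; a pose out of reach is approached as far as the arm can. A call with a gripper value outside its range is refused whole. The fingers move at their own pace and stop on an object; "grip_force" is the grip in N (left out, the last holds). Time passes only in rows, so rows that do not move let the fingers close. It gives the time, the measured TCP pose, the force and the opening at its end, in the units of the state.
- r.read_state(): the state, without advancing time (a new reading comes with each control period).
- r.capture(name): name is "scene" or "top" or "wrist"; returns the picture (400x640x3 uint8, red, green, blue); there is no depth.
- r.camera_info(name): a dict with "camera_matrix" (3x3 intrinsics, pixels), "world_to_cam" (4x4, takes a point from world to camera coordinates). Camera axes: x right, y down, z forward; pixel columns grow to the right and rows downward; lengths in mm; the calibration is good to about 2 mm. A picture is of the moment at which its call begins: read the wrist's pose just before it. camera_info takes no time and is no camera call; for the wrist camera it gives the pose at the moment of the call.
- r.hand_in(): hands the job in, once; it reports no verdict.
The state is a dict: "time_s": time; "joint_pos": joint angles; "joint_velocities": joint speeds; "effort": joint torques, N m; "ee_pos": TCP position; "eef_rot": TCP orientation; "contact_force": force on the tool from outside, world axes, zero at the start; "torque": the same for the moment, N m; "finger_gap": finger opening in mm.
Only numpy, scipy, OpenCV 4.12 (cv2) and the standard library are available. Lean on these libraries where they do the work, as an engineer would, in place of code of your own. Each camera call takes 0.05 s, during which the arm holds its last target.

## Task

Press the practice stand's hinged frame down by its orange tab until it snaps shut over the skin pad. Then take the wound scanner by its blue handle, lift it out of its cradle and carry it over the instrument rack without bumping anything, and finish still holding it in the air with its lens level about 2 cm above the skin, centred over the stitched cut, its long side along the cut, the scanner touching nothing but the gripper, the gripper touching nothing else and the frame still shut.

Things in the scene. Friction and masses are not known exactly. Their poses are not given: they have to be found in the camera images.
- stand: Suture practice stand: white base 180 x 180 x 20 mm, fixed to the table, with a pink skin pad on it (top at 30 mm height). Origin: centre of the underside; z up; the cut runs along its y axis; the blue clamping frame is hinged at the stand's +x side (the hinge axis runs along y through x = +80 mm, z = 33 mm) and its free edge with the tab is at the -x side. Two grey spring catches stand on the base at x = -50 mm, y = +-102 mm, tops 46 mm high.
- frame (a joint): Angle of the clamping frame in rad: 0 is shut flat on the pad, it grows as the frame opens upward (start about 0.5 to 1.0; largest 1.5). The hinge is stiff enough to stay where it is left and needs only about 1 N at the tab; at about 0.06 rad the spring catches resist with roughly 7 N (at the tab); pushed past them the frame snaps to 0 and stays.
- tab (a point): Centre of the top face of the orange press tab (26 x 50 mm, 6 mm thick) on the free edge of the blue frame, 167 mm from the hinge axis and 3 mm above the frame's mid-plane; moves with the frame. The frame is 170 mm wide, 6 mm thick, with a 90 x 110 mm window; shut, its top is 36 mm above the table.
- cut (a point): Middle of the stitched cut (76 mm long, red line with seven black stitches) on the skin pad's top face, 30 mm above the table; same axes as the stand: the cut runs along y, z up. The shut frame's top stands 6 mm higher than this.
- grip (a point): Centre of the scanner's upright blue handle (70 mm along the scanner's x, 28 mm along its y, from 30 to 87 mm above the lens face). The scanner (0.25 kg or so) is a white head 92 x 48 x 30 mm, long side along its x, with this handle on top, 87 mm high in all, loose in its cradle. The centre is 58.5 mm above the lens face. Axes: x along the long side, z up out of the handle. Take it from above with the fingers closing along y.
- lens (a point): Centre of the scanner's lens face (its underside), straight below the grip point by 58.5 mm; same axes.
- scanner: The scanner; origin at the centre of its underside (the same point and axes as point lens).
- tray: White enamel tray with a blue rim, 220 x 240 mm, walls 45 mm high and 4 mm thick, fixed to the table. Origin: centre of the underside, z up. The scanner stands lens down in a grey charging cradle in it (at y = -35 mm; floor 10 mm above the table, lips up to 20 mm, about 3 to 5 mm free play).
- rack: Instrument rack fixed between tray and stand: base 260 x 44 mm, a round bar along its x axis on two posts, top 125 mm above the table, forceps hanging from it. Origin: centre of the underside.
- bottle: Loose amber bottle, 56 mm diameter, 135 mm high, origin at the centre of its foot. Leave alone.
- jar: Loose steel jar, 72 mm diameter, 85 mm high, origin at the centre of its foot. Leave alone.
- pot: Loose yellow plastic pot, 42 mm diameter, 40 mm high, standing in the tray beside the cradle (at the tray's y = +65 to +85 mm), origin at the centre of its foot. Leave alone.
There are look-alikes about, which are no part of the job. What is shaped like the scanner but purple is not meant.

How it is judged (in metres and radians):
On the way, in this order (a step that is already met when the one before it is completed fails the run):
1. the frame is shut past its catches while the scanner still stands in its cradle (value of joint frame below 0.03 rad and distance of lens from where it was at the start of the episode below 0.02 m), for 0.2 s.
2. the scanner is lifted by the gripper, out of the cradle and clear of the tray (height (world z) of lens above 0.07 m and contact force between scanner and the fingers above 1 N), for 0.1 s.
At the end, for the whole second after the job is handed in: Scanner held still by the gripper: lens 10-32 mm above the skin, within 12 mm of the cut's middle in plan, long side within 0.16 rad of the cut (either way round), level within 0.14 rad; scanner and robot off the stand; frame shut (under 0.03 rad) (value of joint frame below 0.03 rad and z of lens in the frame of cut between 0.01 and 0.032 m and horizontal distance between lens and cut below 0.012 m and angle between the x axis of lens and the y axis of cut, either way round below 0.16 rad and angle between lens's own z axis and vertical below 0.14 rad and linear speed of scanner below 0.02 m/s and contact force between scanner and the fingers above 1 N and contact force between each of scanner, the arm, the fingers and stand below 0.05 N); the arm keeps its last pose, push and grip.
It fails at once if the instrument rack is bumped (more than 2 N) (contact force between rack and anything else above 2 N).
It fails at once if the scanner touches the practice stand (more than 1 N) (contact force between scanner and stand above 1 N).
It fails at once if the bottle is moved more than 20 mm or tipped (distance of bottle from where it was at the start of the episode above 0.02 m or angle between bottle's own z axis and vertical above 0.4 rad).
It fails at once if the jar is moved more than 20 mm or tipped (distance of jar from where it was at the start of the episode above 0.02 m or angle between jar's own z axis and vertical above 0.4 rad).
It fails at once if the pot is moved more than 20 mm or tipped (distance of pot from where it was at the start of the episode above 0.02 m or angle between pot's own z axis and vertical above 0.4 rad).
It also fails if it takes over 59 s, if anything falls off the work surface, if the arm or the gripper's body presses on something with over 40 N, if the wrist force passes 120 N, or if a joint passes its speed limit or range.

## Working session

There is one attempt and no reset: what is moved stays moved. The work goes in short steps, Python scripts to look and compute and a tool call to move; the robot and the scene stay as the last step left them, time stands still between calls to the robot, and variables do not carry over. Pictures are saved under pics/ and viewed, and the job is handed in when it is done.

Besides the shell and the picture viewer there is one more tool, called after "Call:" as name([rows], argument=value, ...), one row to a line, values as JSON. carry_out: Moves the arm, as the interface text tells. Its arguments: {"type":"object","properties":{"increments":{"type":"array"},"grip_force":{"type":"number"}},"required":["increments"]}

```bash
ls; mkdir -p pics
python3 - <<'E'
from bench import r
import cv2
print(r.read_state(), r.pinch_z)
for n in ["scene","top","wrist"]:
    i=r.camera_info(n);print(n,i)
    im=r.capture(n);cv2.imwrite(f"pics/{n}0.png",im[:,:,::-1])
E
```

```text
pics
{'time_s': 0.0, 'joint_pos': array([-1.20222197,  0.41188113, -0.01270306,  1.59704729,  0.00561478,
        1.13429148, -0.08218863]), 'joint_velocities': array([-5.74035736e-04, -1.77133992e-03,  1.02845739e-03,  8.64766452e-04,
        1.08825096e-03, -2.59375934e-03, -2.51761207e-05]), 'effort': array([-1.38814194e-04, -5.87942004e+01,  6.42001368e-01, -2.91087216e+01,
       -5.37928334e-02,  1.79320847e-02,  1.17162035e-04]), 'ee_pos': array([264.22006598, 565.84399039, 221.81949821]), 'eef_rot': array([ 0.34128464,  1.54373944, -0.34377765]), 'contact_force': array([ 1.07335321, -0.68569149,  0.32590308]), 'torque': array([-0.01076216,  0.00427476, -0.01265604]), 'finger_gap': 87.72759750272563} 18.700000000000003
scene {'camera_matrix': array([[372.07808828,   0.        , 327.99181114],
       [  0.        , 372.07808828, 198.9477249 ],
       [  0.        ,   0.        ,   1.        ]]), 'world_to_cam': array([[ 7.19868555e-01,  6.94100618e-01,  3.68709260e-03,
        -3.79965426e+02],
       [ 4.54232919e-01, -4.67066074e-01, -7.58631490e-01,
        -2.12232661e+02],
[... 544 characters left out ...]
 6.95066445e-02, -1.79492976e-03, -9.97579874e-01,
         1.40977989e+03],
       [ 0.00000000e+00,  0.00000000e+00,  0.00000000e+00,
         1.00000000e+00]])}
wrist {'camera_matrix': array([[319.37599801,   0.        , 320.15616695],
       [  0.        , 319.37599801, 202.57528309],
       [  0.        ,   0.        ,   1.        ]]), 'world_to_cam': array([[ 4.22132931e-01,  9.06532074e-01, -1.84079522e-03,
        -6.24149923e+02],
       [ 8.78538887e-01, -4.08595290e-01,  2.47425369e-01,
        -3.07706308e+01],
       [ 2.23546893e-01, -1.06063606e-01, -9.68905206e-01,
         3.89692909e+02],
       [ 0.00000000e+00,  0.00000000e+00,  0.00000000e+00,
         1.00000000e+00]])}
```

View pics/scene0.png

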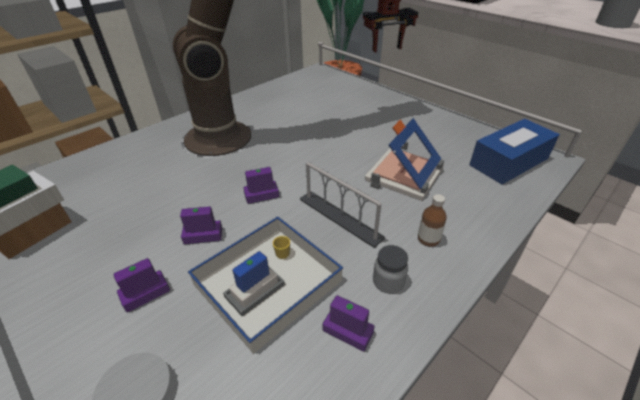

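View pics/top0.png

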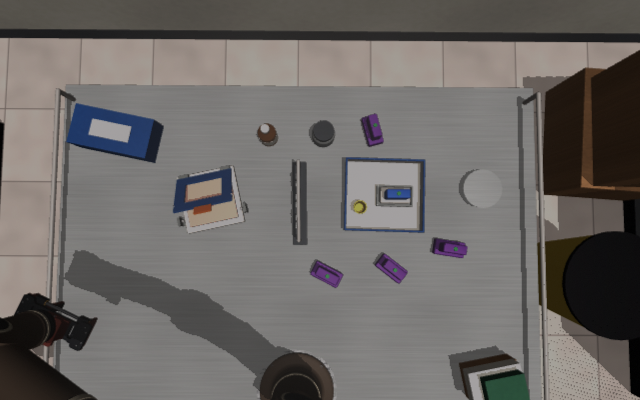

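View pics/wrist0.png

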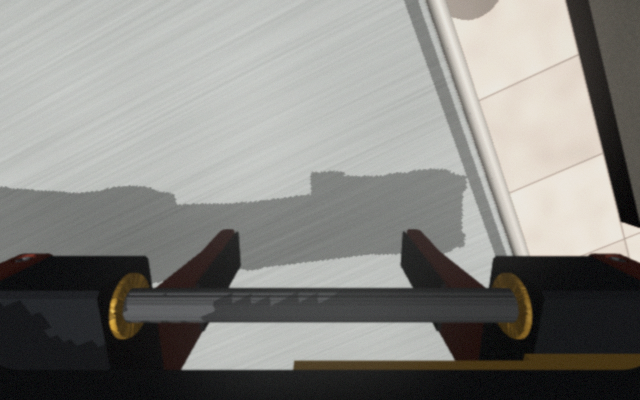

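Candidates for the scanner: the blue handle in the tray at top (398,194) and scene (251,270). The purple look-alikes are at top (372,130), (326,273), (391,267) and (450,248). The blue box at (115,132) is another blue object. I choose the blue one in the tray and check it in close crops.

```bash
cat > h.py <<'E'
import numpy as np, cv2
def proj(i,P):
    P=np.atleast_2d(P);T=i["world_to_cam"];c=P@T[:3,:3].T+T[:3,3];u=c@i["camera_matrix"].T;return u[:,:2]/u[:,2:]
def ray(i,px,z):
    px=np.atleast_2d(np.asarray(px,float));T=i["world_to_cam"];R=T[:3,:3];C=-R.T@T[:3,3]
    d=np.c_[px,np.ones(len(px))]@np.linalg.inv(i["camera_matrix"]).T@R
    return C+d*((z-C[2])/d[:,2])[:,None]
def crop(im,x0,y0,x1,y1,s,name):
    cv2.imwrite(f"pics/{name}.png",cv2.resize(im[y0:y1,x0:x1],None,fx=s,fy=s,interpolation=cv2.INTER_CUBIC))
E
python3 - <<'E'
import cv2
from h import *
t=cv2.imread("pics/top0.png");s=cv2.imread("pics/scene0.png")
crop(t,160,150,260,240,8,"c_stand");crop(t,335,150,435,240,8,"c_tray")
a=cv2.resize(s[110:205,350:450],None,fx=4,fy=4,interpolation=cv2.INTER_CUBIC)
b=cv2.resize(s[235:330,205:305],None,fx=4,fy=4,interpolation=cv2.INTER_CUBIC)
cv2.imwrite("pics/c_scene.png",np.hstack([a,b]))
E
```

```text
(no output)
```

View pics/c_stand.png

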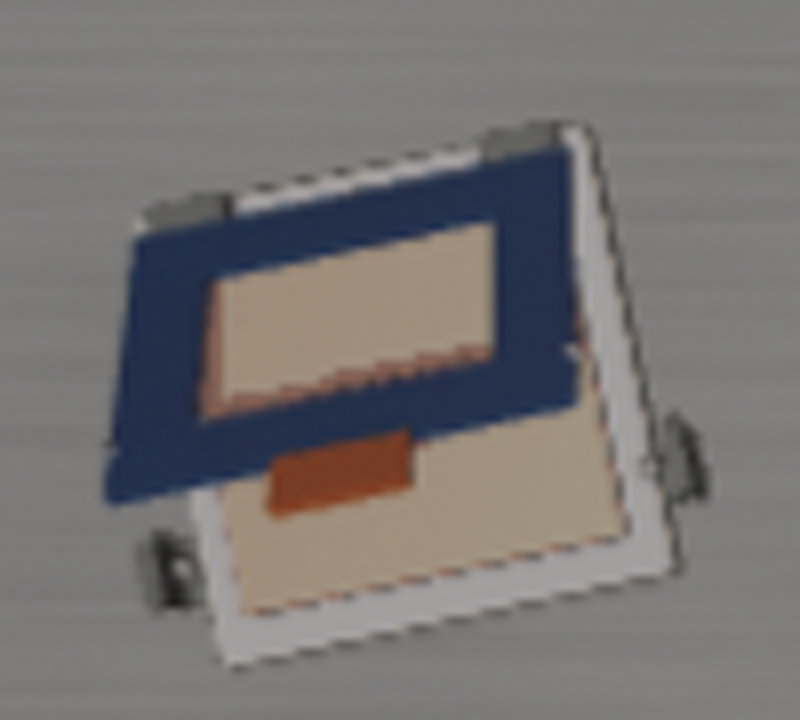

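View pics/c_tray.png

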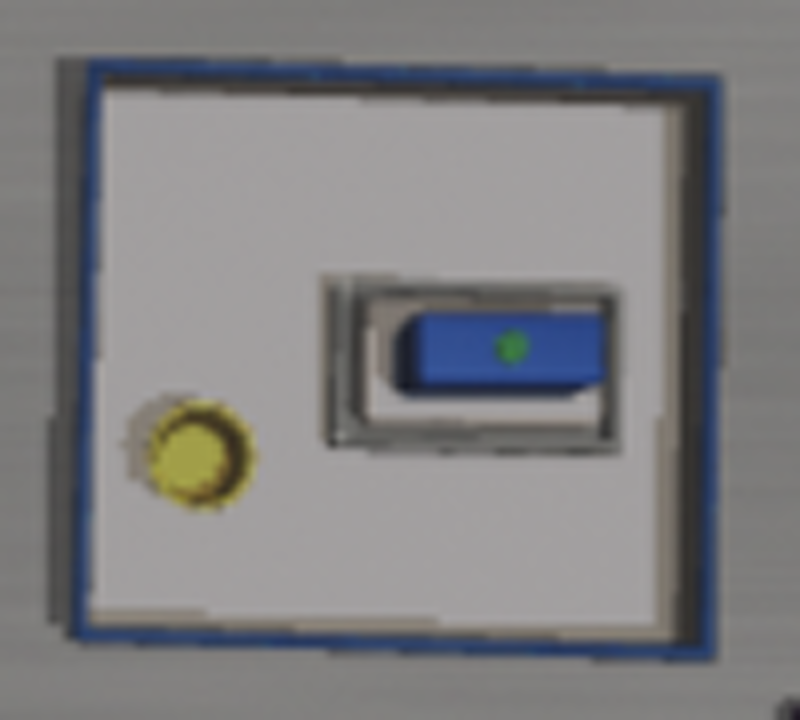

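View pics/c_scene.png

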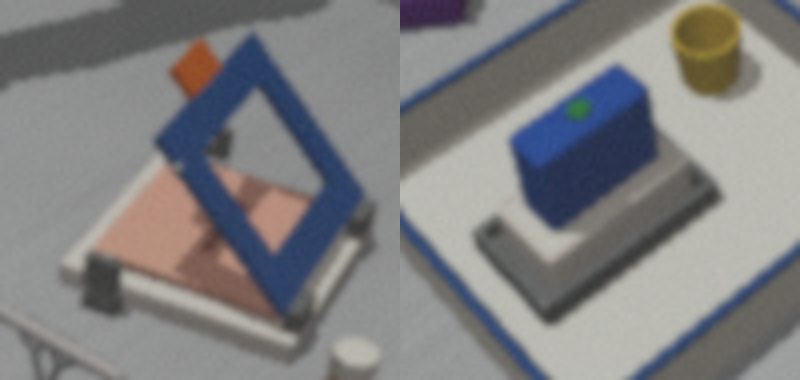

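The stand crop shows base corners near top pixels (189,233), (245,221) and (233.5,166), and the tab near (202,209). The tray crop shows a blue handle on a white head in the grey cradle, so the choice holds.

Run:
```python
import cv2
from h import *
from bench import r
np.set_printoptions(precision=1,suppress=True)
i=r.camera_info("top");sc=r.camera_info("scene")
t=cv2.imread("pics/top0.png");s=cv2.imread("pics/scene0.png")
cr=lambda p:np.array(p)/8-0.5*0+np.array([160,150])
c=ray(i,[cr(p) for p in [(232,666),(682,570),(588,126)]],20);print("base corners",c,np.linalg.norm(np.diff(c,axis=0),axis=1))
yv=c[0]-c[1];xv=c[2]-c[1];print("y ang",np.arctan2(yv[1],yv[0]),"x ang",np.arctan2(xv[1],xv[0]),"centre",(c[0]+c[2])/2)
def mask(im,lo,hi,box):
    h=cv2.cvtColor(im,cv2.COLOR_BGR2HSV);m=cv2.inRange(h,lo,hi);k=np.zeros_like(m);x0,y0,x1,y1=box;k[y0:y1,x0:x1]=255;return m&k
def rect(m):
    cs,_=cv2.findContours(m,cv2.RETR_EXTERNAL,cv2.CHAIN_APPROX_NONE);b=max(cs,key=cv2.contourArea);M=cv2.moments(b);return (M['m10']/M['m00'],M['m01']/M['m00']),cv2.minAreaRect(b),cv2.contourArea(b)
# tab, two views
tt=rect(mask(t,(3,150,60),(14,255,255),(185,195,220,225)));ts=rect(mask(s,(3,150,80),(14,255,255),(385,110,420,145)))
print("tab",tt,ts)
# green dot two views
gt=rect(mask(t,(40,80,50),(80,255,255),(380,180,420,210)));gs=rect(mask(s,(40,80,50),(80,255,255),(235,250,270,280)))
print("dot",gt,gs)
def tri(a,b):
    P1=i["camera_matrix"]@i["world_to_cam"][:3];P2=sc["camera_matrix"]@sc["world_to_cam"][:3]
    X=cv2.triangulatePoints(P1,P2,np.array(a).reshape(2,1),np.array(b).reshape(2,1));return (X[:3]/X[3]).ravel()
for n,a,b in (("tab",tt[0],ts[0]),("dot",gt[0],gs[0])):
    X=tri(a,b);print(n,X,"reproj",proj(i,X)-a,proj(sc,X)-b)
print("dot z97",ray(i,gt[0],97),ray(sc,gs[0],97))
# handle top: crop corners
c=[cr(p)+[175,0] for p in [(415,314),(603,314),(603,385),(415,385)]]
c=ray(i,c,97);print("handle",c,c.mean(0),np.linalg.norm(np.diff(c,axis=0),axis=1))
# cradle outer / tray rim
c=ray(i,[cr(p)+[175,0] for p in [(92,62),(722,76),(714,658),(70,640)]],45);print("tray",c,c.mean(0),np.linalg.norm(np.diff(c,axis=0),axis=1))
for p,q in ((0,1),(3,2)): print("edge ang",np.arctan2(*(c[p]-c[q])[[1,0]])) 
for p,q in ((0,3),(1,2)): print("edge ang x",np.arctan2(*(c[p]-c[q])[[1,0]]))
```

```text
base corners [[475.5 334.8  20. ]
 [513.6 162.1  20. ]
 [686.1 201.6  20. ]] [176.8 177. ]
y ang 1.7877477132321997 x ang 0.22495679652026315 centre [580.8 268.2  20. ]
tab ((201.86813186813185, 208.9010989010989), ((201.98077392578125, 208.9038543701172), (6.471832275390625, 17.258220672607422), 78.69007110595703), 91.0) ((398.62068965517244, 126.69827586206897), ((398.5, 126.5), (7.071067810058594, 9.899494171142578), 45.0), 58.0)
dot ((398.5, 193.0), ((398.50006103515625, 193.00001525878906), (2.1213202476501465, 2.1213202476501465), 45.0), 4.0) ((249.24444444444444, 261.77777777777777), ((249.25003051757812, 261.7500305175781), (2.8284268379211426, 3.535533905029297), 45.0), 7.5)
tab [544.3 265.8 148.9] reproj [[-0.1 -0.1]] [[-0.3  0. ]]
dot [ 597.2 -297.8   96.7] reproj [[-0. -0.]] [[-0.  0.]]
dot z97 [[ 597.1 -297.8   97. ]] [[ 597.4 -297.9   97. ]]
handle [[ 608.  -263.7   97. ]
 [ 608.4 -332.8   97. ]
 [ 582.3 -332.6   97. ]
 [ 581.8 -263.6   97. ]] [ 595.1 -298.2   97. ] [69.1 26.2 69. ]
tray [[ 709.4 -148.6   45. ]
 [ 705.5 -390.    45. ]
 [ 482.9 -384.7   45. ]
 [ 488.2 -140.6   45. ]] [ 596.5 -266.    45. ] [241.5 222.7 244.2]
edge ang 1.5550026280319922
edge ang 1.549178359317331
edge ang x -0.03614810201612746
edge ang x -0.023944180800266106
```

```bash
cat >> h.py <<'E'
from scipy.spatial.transform import Rotation as Ro
def delta(s,pos,jaw):
    """shift in tool cm and turn (deg, tool) to reach pos with tool x down and jaw dir y at world angle jaw"""
    R=Ro.from_rotvec(s["eef_rot"]);x=np.array([0,0,-1.]);y=np.array([np.cos(jaw),np.sin(jaw),0]);z=np.cross(x,y)
    T=Ro.from_matrix(np.c_[x,y,z]);sh=R.inv().apply(np.array(pos)-s["ee_pos"])/10;tu=(R.inv()*T).as_rotvec(degrees=True)
    return sh,tu
E
python3 - <<'E'
from h import *
from bench import r
np.set_printoptions(precision=3,suppress=True)
s=r.read_state();print(Ro.from_rotvec(s["eef_rot"]).as_matrix())
for j in (.221,.221+np.pi): print(delta(s,[544,266,210],j))
i=r.camera_info("top")
print("rack ends z0",ray(i,[(300,243),(300,160)],0),"bottle",ray(i,[(265,131)],135),"jar",ray(i,[(323,131)],85))
E
```

```text
[[-0.     0.423  0.906]
 [-0.001  0.906 -0.423]
 [-1.    -0.001  0.   ]]
(array([  1.223, -15.346,  38.035]), array([52.312,  0.035,  0.062]))
(array([  1.223, -15.346,  38.035]), array([-127.688,   -0.074,    0.042]))
rack ends z0 [[447.333  -6.912   0.   ]
 [708.797  -4.677   0.   ]] bottle [[770.344  92.461 135.   ]] jar [[782.856 -75.408  85.   ]]
```

Call:
carry_out([
  [[0,0,0],[10.4,0,0],4],
  [[0,0,0],[10.4,0,0],2],
  [[0,0,0],[10.4,0,0],0],
  [[0,0,0],[10.4,0,0],0],
  [[0,0,0],[10.4,0,0],0],
])

```text
time_s: 0.78
ee_pos: [264.3, 566.1, 222.3]
eef_rot: [1.045, 1.305, -1.046]
contact_force: [0.3, -0.1, -0.3]
finger_gap: 41.2
```

Run:
```python
from h import *
from bench import r
np.set_printoptions(precision=3,suppress=True)
s=r.read_state();print(s["ee_pos"],s["joint_pos"],s["contact_force"],s["finger_gap"])
print(delta(s,[544,266,215],.221))
```

```text
[264.297 566.103 222.303] [-1.337  0.411  0.173  1.607 -0.076  1.131 -0.925] [ 0.287 -0.082 -0.306] 41.199377504211505
(array([ 0.744, 20.73 , 35.4  ]), array([-0.03 ,  0.034,  0.02 ]))
```

Call:
carry_out([
  [[0,2,3.5],[0,0,0],0],
  [[0,2,3.5],[0,0,0],0],
  [[0,2,3.5],[0,0,0],0],
  [[0,2,3.5],[0,0,0],0],
  [[0,2,3.5],[0,0,0],0],
])

```text
time_s: 1.4
ee_pos: [401.8, 417.1, 222.5]
eef_rot: [1.04, 1.308, -1.041]
contact_force: [0.2, -0.1, -0.6]
finger_gap: 0.1
```

Call:
carry_out([
  [[0,2,3.5],[0,0,0],0],
  [[0,2,3.5],[0,0,0],0],
  [[0,2,3.5],[0,0,0],0],
  [[0,2,3.5],[0,0,0],0],
  [[0,0,0],[0,0,0],0],
])

```text
time_s: 2.02
ee_pos: [512.7, 296.2, 222.5]
eef_rot: [1.044, 1.304, -1.046]
contact_force: [0.2, 0.0, -1.1]
finger_gap: 0.5
```

Run:
```python
from h import *
from bench import r
np.set_printoptions(precision=3,suppress=True)
s=r.read_state();print(s["ee_pos"],s["joint_pos"],s["contact_force"],s["finger_gap"])
print(delta(s,[544,266,195],.221))
i=r.camera_info("wrist");print(i["world_to_cam"])
w=r.capture("wrist")[:,:,::-1];cv2.imwrite("pics/w1.png",w)
u=r.capture("scene")[:,:,::-1];crop(u,330,60,480,210,4,"s1")
```

```text
[512.74  296.161 222.498] [-0.835  0.36   0.301  1.696 -0.115  1.104 -0.279] [ 0.161  0.001 -1.127] 0.5004472787364318
(array([2.757, 2.389, 3.622]), array([-0.02 ,  0.1  , -0.021]))
[[   0.976    0.22     0.001 -565.487]
 [   0.213   -0.945    0.249  140.403]
 [   0.056   -0.243   -0.969  432.435]
 [   0.       0.       0.       1.   ]]
```

View pics/w1.png

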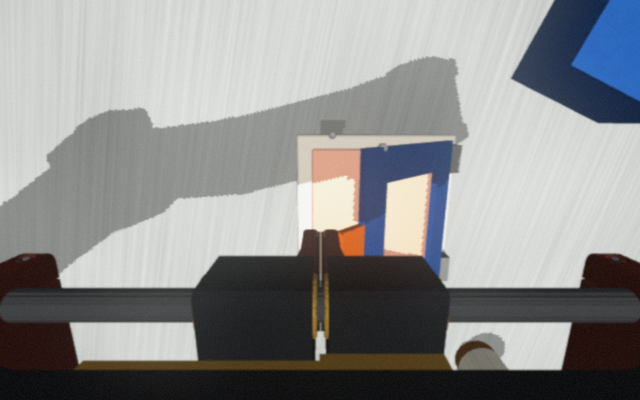

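View pics/s1.png

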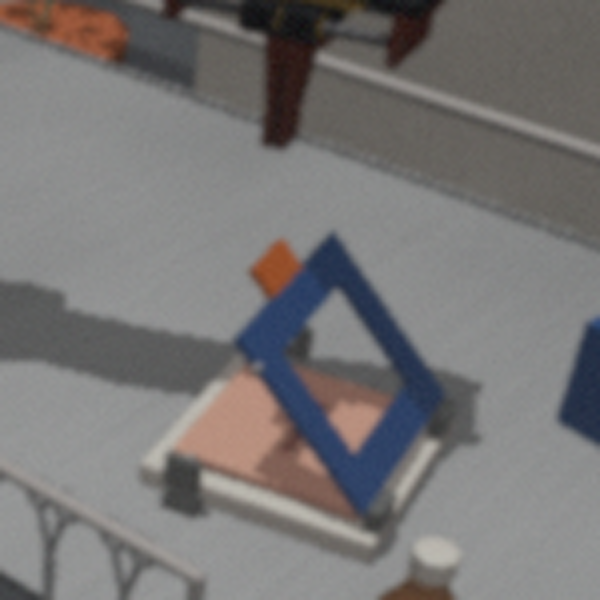

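Run:
```python
from h import *
from bench import r
np.set_printoptions(precision=2,suppress=True)
s=r.read_state()
c=np.array([581,268]);a=.221;ex=np.array([np.cos(a),np.sin(a)]);ey=np.array([-ex[1],ex[0]])
R=lambda th:np.array([80-165*np.cos(th)+3*np.sin(th),33+165*np.sin(th)+3*np.cos(th)])
th=np.linspace(.8,0,13);P=np.array([R(t) for t in th]);print(np.c_[th,P])
print(np.diff(P,axis=0)/10)
p=c+ex*P[0,0]+ey*3
print(p,delta(s,[*p,P[0,1]+15],a))
```

```text
[[  0.8  -32.8  153.45]
 [  0.73 -40.58 145.67]
 [  0.67 -47.82 137.39]
 [  0.6  -54.49 128.64]
 [  0.53 -60.56 119.47]
 [  0.47 -66.01 109.91]
 [  0.4  -70.81 100.02]
 [  0.33 -74.94  89.82]
 [  0.27 -78.38  79.37]
 [  0.2  -81.11  68.72]
 [  0.13 -83.14  57.91]
 [  0.07 -84.43  46.99]
 [  0.   -85.    36.  ]]
[[-0.78 -0.78]
 [-0.72 -0.83]
 [-0.67 -0.87]
 [-0.61 -0.92]
 [-0.54 -0.96]
 [-0.48 -0.99]
 [-0.41 -1.02]
 [-0.34 -1.04]
 [-0.27 -1.07]
 [-0.2  -1.08]
 [-0.13 -1.09]
 [-0.06 -1.1 ]]
[548.34 263.74] (array([5.39, 2.91, 4.37]), array([ 0.27, -0.01,  0.04]))
```

Call:
carry_out([
  [[0,1.45,2.2],[0,0,0],0],
  [[0,1.45,2.2],[0,0,0],0],
  [[2.2,0,0],[0,0,0],0],
  [[2.2,0,0],[0,0,0],0],
  [[0,0,0],[0,0,0],0],
])

```text
time_s: 2.75
ee_pos: [546.7, 264.5, 177.0]
eef_rot: [1.037, 1.311, -1.042]
contact_force: [-0.2, -0.3, 0.2]
finger_gap: 0.2
```

Run:
```python
from h import *
from bench import r
s=r.read_state();print(s["ee_pos"],s["contact_force"],delta(s,[548.3,263.7,153.5],.221))
u=r.capture("scene")[:,:,::-1];crop(u,330,60,480,210,4,"s2")
u=r.capture("top")[:,:,::-1];crop(u,130,130,280,260,4,"t2")
```

```text
[546.68071264 264.54853212 177.01016456] [-0.23510175 -0.32315969  0.23896582] (array([2.35055845, 0.14683821, 0.11837596]), array([0.4466429 , 0.02497741, 0.20401316]))
```

View pics/s2.png

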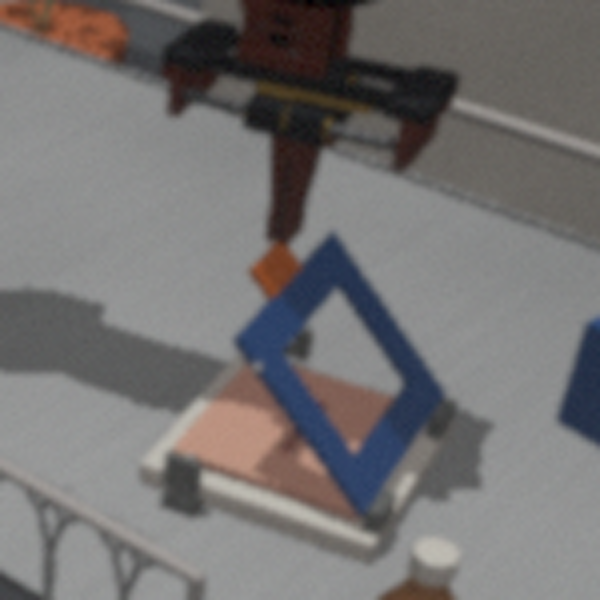

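The fingertip, at crop (283,238), is just above the tab at (275,265). Now press along the arc.

Call:
carry_out([
  [[1.2,0,0],[0,0,0],0],
  [[1.1,0,0],[0,0,0],0],
  [[0.8,-0.7,0],[0,0,0],0],
  [[0.8,-0.7,0],[0,0,0],0],
  [[0.9,-0.7,0],[0,0,0],0],
])

```text
time_s: 3.48
ee_pos: [527.7, 258.5, 130.2]
eef_rot: [1.041, 1.308, -1.041]
contact_force: [-0.2, -0.1, -0.4]
finger_gap: 0.6
```

Call:
carry_out([
  [[0.9,-0.6,0],[0,0,0],0],
  [[1.0,-0.5,0],[0,0,0],0],
  [[1.0,-0.5,0],[0,0,0],0],
  [[1.0,-0.4,0],[0,0,0],0],
  [[1.0,-0.3,0],[0,0,0],0],
])

```text
time_s: 4.1
ee_pos: [505.5, 253.5, 80.9]
eef_rot: [1.041, 1.308, -1.041]
contact_force: [0.2, -0.0, 0.9]
finger_gap: 0.1
```

Run:
```python
from h import *
from bench import r
s=r.read_state();print(s["ee_pos"],s["contact_force"])
u=r.capture("scene")[:,:,::-1];crop(u,330,60,480,210,4,"s3")
p=np.array([581,268])+[-85*np.cos(.221)-3*np.sin(.221),-85*np.sin(.221)+3*np.cos(.221)]
print(delta(s,[*p,36],.221))
```

```text
[505.51111335 253.46181282  80.92402363] [ 0.1693091  -0.01024827  0.88088472]
(array([ 4.49254137, -0.81488904, -0.06827599]), array([0.31388659, 0.00135006, 0.00987636]))
```

View pics/s3.png

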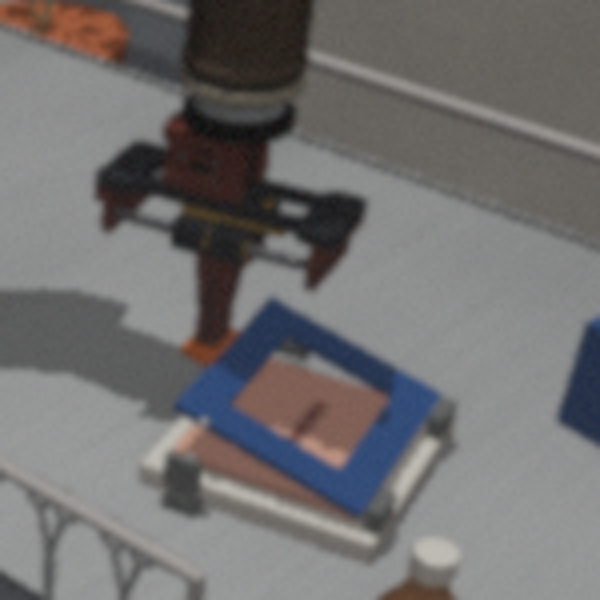

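The frame is following, and the tip is on the tab at crop (212,345). Continuing.

Call:
carry_out([
  [[1.0,-0.3,0],[0,0,0],0],
  [[1.0,-0.2,0],[0,0,0],0],
  [[1.0,-0.2,0],[0,0,0],0],
  [[1.0,-0.1,0],[0,0,0],0],
  [[0.4,0,0],[0,0,0],0],
])

```text
time_s: 4.78
ee_pos: [497.6, 251.5, 36.9]
eef_rot: [1.04, 1.308, -1.042]
contact_force: [-0.0, -0.3, -0.8]
finger_gap: 0.3
```

Call:
carry_out([
  [[0.2,0,0],[0,0,0],0],
  [[0.1,0,0],[0,0,0],0],
])

```text
time_s: 5.03
ee_pos: [497.7, 251.6, 35.8]
eef_rot: [1.041, 1.309, -1.041]
contact_force: [-7.7, -3.3, 21.8]
finger_gap: 0.5
```

Run:
```python
from h import *
from bench import r
s=r.read_state();print(s["ee_pos"],s["contact_force"])
u=r.capture("scene")[:,:,::-1];crop(u,330,60,480,210,4,"s4")
```

```text
[497.73037109 251.60326535  35.82791977] [-7.66782813 -3.25565084 21.76264584]
```

View pics/s4.png

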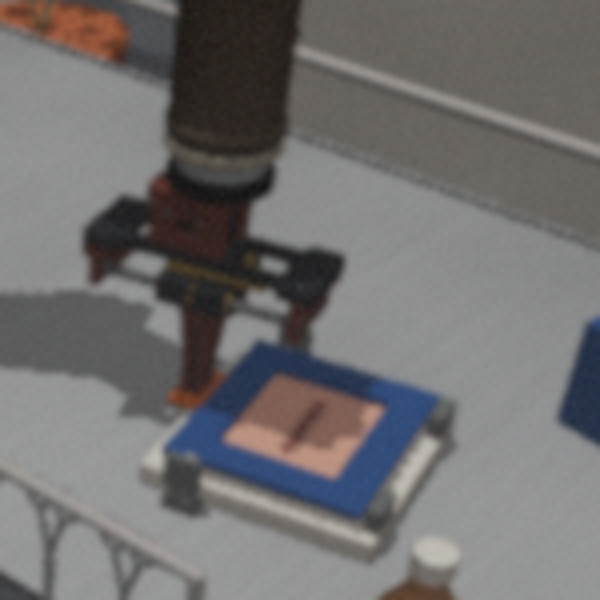

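The frame looks shut flat, with about 22 N on the tab. I'll raise the arm and measure the cut.

Call:
carry_out([
  [[-2,0,0],[0,0,0],0],
  [[-4,0,0],[0,0,0],0],
  [[-5,0,0],[0,0,0],0],
  [[-5,2,2],[0,0,0],4],
  [[-4,4,4],[0,0,0],8.7],
])

```text
time_s: 5.7
ee_pos: [565.4, 211.2, 233.6]
eef_rot: [1.04, 1.31, -1.036]
contact_force: [0.9, 0.6, -1.0]
finger_gap: 16.8
```

Call:
carry_out([
  [[-2,2,4],[0,0,0],8.7],
  [[0,1,4],[0,0,0],8.7],
  [[0,0,4],[0,0,0],8.7],
  [[0,0,0],[0,0,0],8.7],
])

```text
time_s: 6.2
ee_pos: [622.1, 94.8, 250.9]
eef_rot: [1.044, 1.304, -1.046]
contact_force: [-0.7, -0.2, 0.3]
finger_gap: 56.9
```

Run:
```python
from h import *
from bench import r
s=r.read_state();print(s["ee_pos"],s["contact_force"])
np.save("wi.npy",r.camera_info("wrist")["world_to_cam"])
w=r.capture("wrist")[:,:,::-1];cv2.imwrite("pics/w5.png",w)
u=r.capture("top")[:,:,::-1];cv2.imwrite("pics/top5.png",u);crop(u,160,150,260,240,8,"t5")
```

```text
[622.14216531  94.81251692 250.86978761] [-0.74756867 -0.19742672  0.25514468]
```

View pics/w5.png

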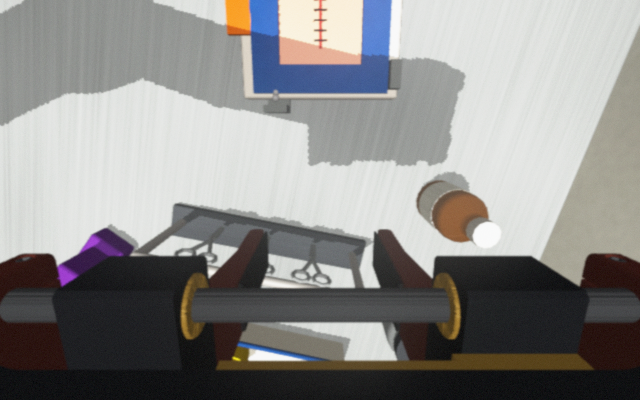

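View pics/t5.png

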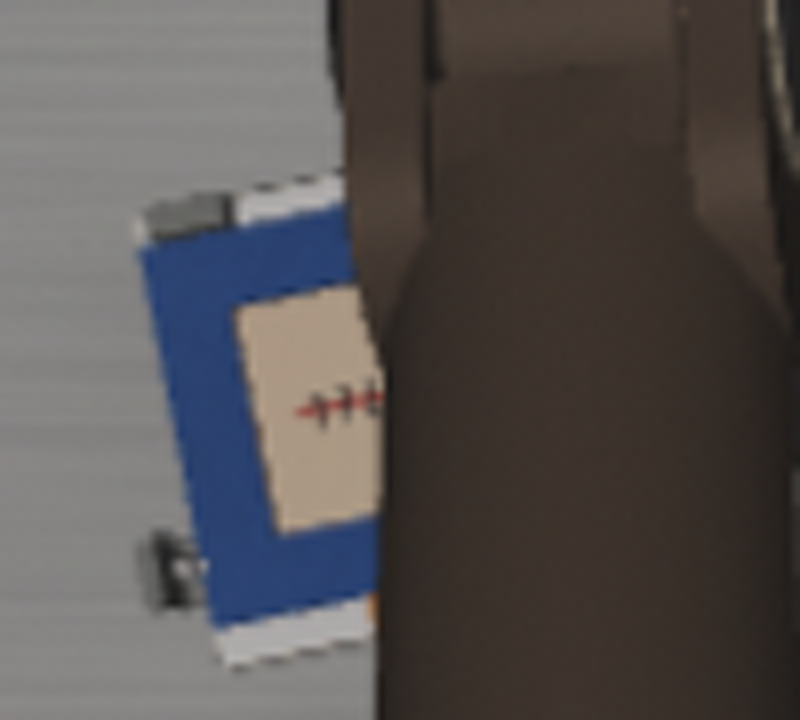

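Run:
```python
from h import *
from bench import r
np.set_printoptions(precision=2,suppress=True)
s=r.read_state();print(delta(s,[596.5,-298,225],0))
```

```text
(array([  2.54, -11.32,  38.2 ]), array([12.93, -0.03,  0.01]))
```

Call:
carry_out([
  [[0,-1.4,4.8],[0,0,0],8.7],
  [[0,-1.4,4.8],[0,0,0],8.7],
  [[0,-1.4,4.8],[0,0,0],8.7],
  [[0,-1.4,4.8],[0,0,0],8.7],
  [[0,-1.4,4.8],[0,0,0],8.7],
])

```text
time_s: 6.92
ee_pos: [607.4, -149.4, 250.7]
eef_rot: [1.039, 1.309, -1.038]
contact_force: [0.5, -1.0, -0.1]
finger_gap: 87.0
```

Call:
carry_out([
  [[0,-1.4,4.8],[0,0,0],8.7],
  [[0,-1.4,4.8],[0,0,0],8.7],
  [[0,-1.4,4.8],[0,0,0],8.7],
  [[0,0,0],[6.5,0,0],8.7],
  [[0,0,0],[6.5,0,0],8.7],
])

```text
time_s: 7.55
ee_pos: [599.1, -298.8, 250.3]
eef_rot: [1.212, 1.208, -1.211]
contact_force: [0.2, 0.7, -0.6]
finger_gap: 87.3
```

Run:
```python
from h import *
from bench import r
np.set_printoptions(precision=2,suppress=True)
s=r.read_state();print(s["ee_pos"],s["finger_gap"],s["joint_pos"],delta(s,[596.5,-298,150],0))
u=r.capture("top")[:,:,::-1];cv2.imwrite("pics/top6.png",u);crop(u,160,150,260,240,8,"t6")
w=r.capture("wrist")[:,:,::-1];cv2.imwrite("pics/w6.png",w)
```

```text
[ 599.08 -298.81  250.3 ] 87.29167884873533 [ 0.04  0.5   0.53  1.47 -0.26  1.24  0.6 ] (array([10.03, -0.26, -0.07]), array([-0.19, -0.06,  0.  ]))
```

View pics/t6.png

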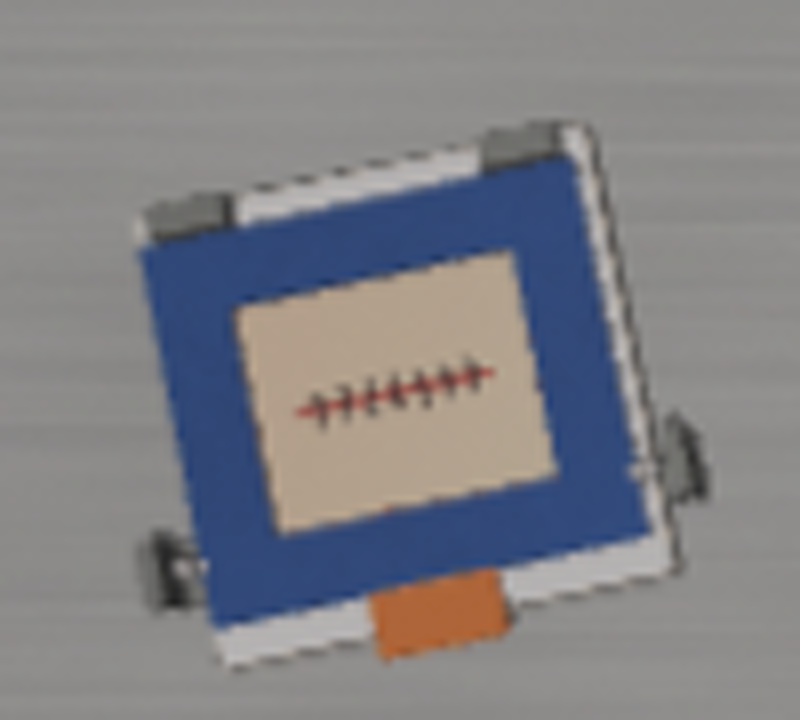

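View pics/w6.png

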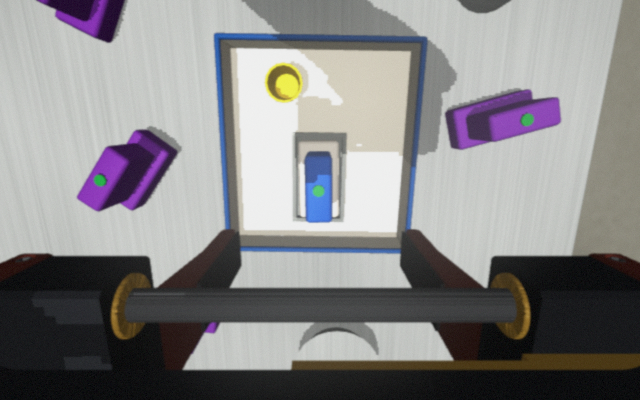

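Run:
```python
from h import *
from bench import r
np.set_printoptions(precision=3,suppress=True)
i=r.camera_info("top");w=r.camera_info("wrist");sc=r.camera_info("scene")
k=np.array([160,150])
c=ray(i,[k+np.array(p)/8 for p in [(297,411),(493,372)]],30);print("cut",c,c.mean(0),np.linalg.norm(c[0]-c[1]),np.arctan2(*(c[0]-c[1])[[1,0]]))
c=ray(i,[k+np.array(p)/8 for p in [(236,305),(513,248),(556,473),(280,534)]],36);print("window",c.mean(0),np.linalg.norm(np.diff(c,axis=0),axis=1),[np.arctan2(*(c[a]-c[b])[[1,0]]) for a,b in((0,1),(3,2))])
print("dot wrist",ray(w,[(318,190.5)],97));
im=cv2.imread("pics/w6.png");h=cv2.cvtColor(im,cv2.COLOR_BGR2HSV);m=cv2.inRange(h,(105,150,60),(125,255,255));m[:,:290]=0;m[:,345:]=0;m[:145]=0;m[225:]=0
ys,xs=np.nonzero(m);print(xs.min(),xs.max(),ys.min(),ys.max())
for y in (165,180,200,215):
    q=xs[ys==y];print(y,q.min(),q.max(),ray(w,[(q.min(),y),(q.max()+1,y)],97)[:,:2])
```

```text
cut [[573.438 309.606  30.   ]
 [588.964 234.603  30.   ]] [581.201 272.104  30.   ] 76.59359624813598 1.774916159303931
window [581.419 270.271  36.   ] [108.156  88.304 107.62 ] [np.float64(1.7820264144457894), np.float64(1.7956852407211932)]
dot wrist [[ 597.179 -298.661   97.   ]]
306 330 171 221Traceback (most recent call last):
  File "<stdin>", line 12, in <module>
    return umr_minimum(a, axis, None, out, keepdims, initial, where)
ValueError: zero-size array to reduction operation minimum which has no identity
```

Cut middle is about (581,271,30), length 76.6 mm, angle 1.785. The handle dot agrees in all three views at (597,-298). Descending to grasp.

Call:
carry_out([
  [[4,-0.2,0],[0,0,0],8.7],
  [[4,0,0],[0,0,0],8.7],
  [[4,0,0],[0,0,0],8.7],
  [[4,0,0],[0,0,0],8.7],
  [[2,0,0],[0,0,0],8.7],
])

```text
time_s: 8.28
ee_pos: [596.2, -297.8, 68.4]
eef_rot: [1.207, 1.214, -1.207]
contact_force: [0.3, 0.6, 0.3]
finger_gap: 87.0
```

Call:
carry_out([
  [[2,0,0],[0,0,0],8.7],
  [[0,0,0],[0,0,0],5],
  [[0,0,0],[0,0,0],3.5],
  [[0,0,0],[0,0,0],3.5],
  [[0,0,0],[0,0,0],3.5],
], grip_force=20)

```text
time_s: 8.9
ee_pos: [596.9, -300.1, 51.6]
eef_rot: [1.21, 1.208, -1.209]
contact_force: [0.6, -0.7, -0.3]
finger_gap: 50.4
```

Run:
```python
from h import *
from bench import r
np.set_printoptions(precision=2,suppress=True)
s=r.read_state();print(s["ee_pos"],s["finger_gap"],s["contact_force"])
u=r.capture("scene")[:,:,::-1];crop(u,180,160,330,310,4,"s7")
```

```text
[ 596.92 -300.07   51.58] 50.38174038794052 [ 0.62 -0.65 -0.26]
```

View pics/s7.png

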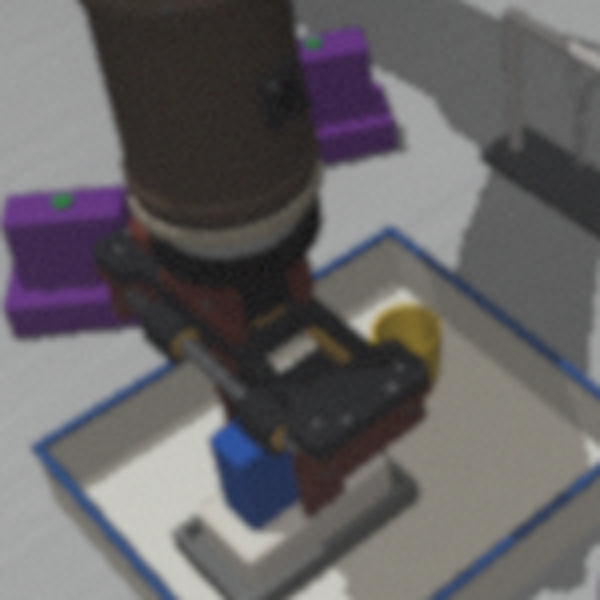

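The fingers straddle the blue handle at crop (265,480), with the tips above the cradle. Closing the gripper.

Call:
carry_out([
  [[0,0,0],[0,0,0],2],
  [[0,0,0],[0,0,0],2],
  [[0,0,0],[0,0,0],1.5],
  [[0,0,0],[0,0,0],1.5],
  [[0,0,0],[0,0,0],1.5],
], grip_force=25)

```text
time_s: 9.57
ee_pos: [596.7, -299.9, 50.8]
eef_rot: [1.21, 1.209, -1.209]
contact_force: [1.5, 0.4, 1.0]
finger_gap: 27.8
```

Call:
carry_out([
  [[0,0,0],[0,0,0],1.5],
  [[0,0,0],[0,0,0],1.5],
  [[-0.5,0,0],[0,0,0],1.5],
  [[-1,0,0],[0,0,0],1.5],
  [[-1,0,0],[0,0,0],1.5],
], grip_force=25)

```text
time_s: 10.2
ee_pos: [596.3, -299.9, 76.4]
eef_rot: [1.21, 1.209, -1.21]
contact_force: [0.4, 0.2, -2.6]
finger_gap: 27.9
```

Call:
carry_out([
  [[-2,0,0],[0,0,0],1.5],
  [[-4,0,0],[0,0,0],1.5],
  [[-4,0,0],[0,0,0],1.5],
  [[-3.5,0,0],[0,0,0],1.5],
  [[-1,0,0],[0,0,0],1.5],
])

```text
time_s: 10.82
ee_pos: [597.4, -300.8, 224.4]
eef_rot: [1.211, 1.204, -1.207]
contact_force: [-0.4, 0.2, -2.6]
finger_gap: 27.9
```

Run:
```python
from h import *
from bench import r
np.set_printoptions(precision=2,suppress=True)
s=r.read_state();print(s["ee_pos"],s["finger_gap"],s["contact_force"])
print(delta(s,[581.3,271.3,220],.214),delta(s,[581.3,271.3,220],0))
u=r.capture("scene")[:,:,::-1];crop(u,180,130,330,280,4,"s8")
```

```text
[ 597.37 -300.78  224.38] 27.92599857860459 [-0.41  0.17 -2.64]
(array([  0.33,  -1.65, -57.21]), array([-12.31,   0.13,  -0.26])) (array([  0.33,  -1.65, -57.21]), array([-0.05,  0.1 , -0.27]))
```

View pics/s8.png

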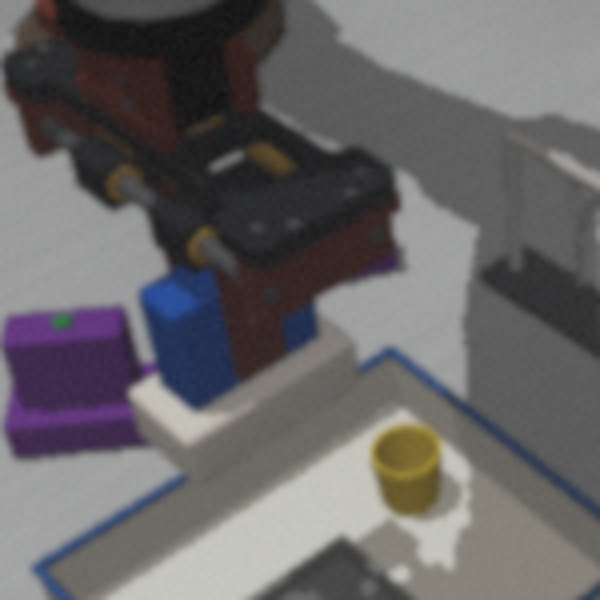

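The scanner is held level, head at crop (245,400), clear of the cradle. Carrying it over the rack with the lens at about 184 mm.

Call:
carry_out([
  [[0,0,-2],[0,0,0],1.5],
  [[0,0,-4],[0,0,0],1.5],
  [[0,0,-4],[0,0,0],1.5],
  [[0,0,-4],[0,0,0],1.5],
  [[0,0,-4],[0,0,0],1.5],
])

```text
time_s: 11.5
ee_pos: [595.3, -116.5, 218.7]
eef_rot: [1.208, 1.213, -1.21]
contact_force: [0.7, 0.2, -3.0]
finger_gap: 27.8
```

Call:
carry_out([
  [[0,0,-4],[0,0,0],1.5],
  [[0,0,-4],[0,0,0],1.5],
  [[0,0,-4],[0,0,0],1.5],
  [[0,0,-4],[0,0,0],1.5],
  [[0,0,-4],[0,0,0],1.5],
])

```text
time_s: 12.12
ee_pos: [594.8, 83.0, 218.8]
eef_rot: [1.207, 1.212, -1.211]
contact_force: [0.8, -0.2, -2.8]
finger_gap: 28.2
```

Call:
carry_out([
  [[0,-0.4,-4],[0,0,0],1.5],
  [[0,-0.4,-4],[0,0,0],1.5],
  [[0,-0.4,-4],[0,0,0],1.5],
  [[0,-0.4,-4],[0,0,0],1.5],
  [[0,0,-3],[0,0,0],1.5],
])

```text
time_s: 12.75
ee_pos: [577.9, 273.5, 218.6]
eef_rot: [1.205, 1.213, -1.21]
contact_force: [0.7, -0.5, -3.0]
finger_gap: 28.2
```

Call:
carry_out([
  [[0,0,0],[-4,0,0],1.5],
  [[0,0,0],[-4,0,0],1.5],
  [[0,0,0],[-4,0,0],1.5],
  [[0,0,0],[0,0,0],1.5],
])

```text
time_s: 13.25
ee_pos: [578.9, 271.0, 218.9]
eef_rot: [1.051, 1.303, -1.056]
contact_force: [0.2, 0.8, -2.9]
finger_gap: 27.9
```

Run:
```python
from h import *
from bench import r
np.set_printoptions(precision=2,suppress=True)
s=r.read_state();print(s["ee_pos"],s["finger_gap"],s["contact_force"])
print(delta(s,[581.3,271.3,100],.214))
u=r.capture("scene")[:,:,::-1];cv2.imwrite("pics/s9f.png",u);crop(u,330,60,480,210,4,"s9")
```

```text
[578.92 271.   218.93] 27.85510233658497 [ 0.16  0.81 -2.91]
(array([11.89,  0.28,  0.02]), array([-0.24,  0.02,  0.18]))
```

View pics/s9.png

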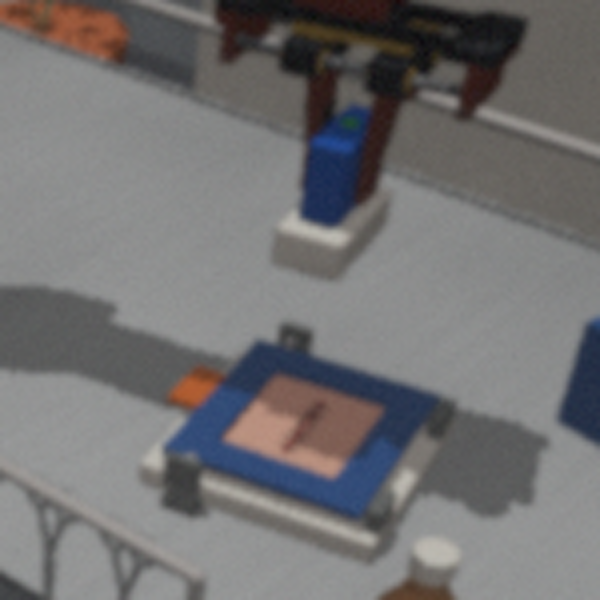

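Run:
```python
from h import *
from bench import r
sc=r.camera_info("scene");u=cv2.imread("pics/s9f.png");h=cv2.cvtColor(u,cv2.COLOR_BGR2HSV);m=cv2.inRange(h,(40,60,30),(85,255,255));m[:80]=0;m[100:]=0;m[:,:405]=0;m[:,430:]=0
ys,xs=np.nonzero(m);print(len(xs),xs.mean(),ys.mean(),ray(sc,[(xs.mean(),ys.mean())],265))
```

```text
4 417.0 90.25 [[579.01434778 273.45143749 265.        ]]
```

Call:
carry_out([
  [[3,0.2,0.2],[0,0,0],1.5],
  [[3,0,0],[0,0,0],1.5],
  [[2,0,0],[0,0,0],1.5],
  [[1,0,0],[0,0,0],1.5],
  [[0,0,0],[0,0,0],1.5],
])

```text
time_s: 13.92
ee_pos: [582.5, 268.7, 130.0]
eef_rot: [1.053, 1.301, -1.055]
contact_force: [0.5, -0.6, -2.2]
finger_gap: 28.1
```

The dot sat about 2 mm in +y of the TCP, as expected from the grasp, so the lens is now at about (582,271). Lowering the last part gently.

Call:
carry_out([
  [[1.5,0,0],[0,0,0],1.5],
  [[1.2,0,0],[0,0,0],1.5],
  [[0.7,0,0],[0,0,0],1.5],
  [[0.4,0,0],[0,0,0],1.5],
  [[0,0,0],[0,0,0],1.5],
])

```text
time_s: 14.55
ee_pos: [583.1, 268.5, 92.5]
eef_rot: [1.054, 1.301, -1.054]
contact_force: [0.0, -0.3, -2.4]
finger_gap: 28.1
```

Call:
carry_out([
  [[0,0,0],[0,0,0],1.5],
  [[0,0,0],[0,0,0],1.5],
  [[0,0,0],[0,0,0],1.5],
  [[0,0,0],[0,0,0],1.5],
])

```text
time_s: 15.05
ee_pos: [583.2, 268.6, 92.9]
eef_rot: [1.054, 1.301, -1.054]
contact_force: [-0.5, -0.1, -2.9]
finger_gap: 27.9
```

Run:
```python
from h import *
from bench import r
np.set_printoptions(precision=2,suppress=True)
s=r.read_state();print(s["ee_pos"],s["finger_gap"],s["contact_force"],s["joint_velocities"])
print(delta(s,[581.3,269.5,92],.214))
u=r.capture("scene")[:,:,::-1];cv2.imwrite("pics/s10f.png",u);crop(u,330,60,480,210,5,"s10") if 0 else crop(u,350,90,470,200,5,"s10")
sc=r.camera_info("scene");z=s["ee_pos"][2]+46.2
h=cv2.cvtColor(u,cv2.COLOR_BGR2HSV);m=cv2.inRange(h,(40,60,30),(85,255,255));m[:90]=0;m[160:]=0;m[:,:390]=0;m[:,440:]=0
ys,xs=np.nonzero(m);print(len(xs),xs.mean(),ys.mean(),ray(sc,[(xs.mean(),ys.mean())],z))
r.capture("top");t=r.capture("top")[:,:,::-1];crop(t,160,150,260,240,8,"t10")
```

```text
[583.17 268.62  92.87] 27.867492152964296 [-0.45 -0.14 -2.91] [ 0.  0.  0. -0.  0. -0.  0.]
(array([ 0.09, -0.16, -0.12]), array([-0.29, -0.01, -0.01]))
4 410.5 134.5 [[584.24 269.37 139.07]]
```

View pics/s10.png

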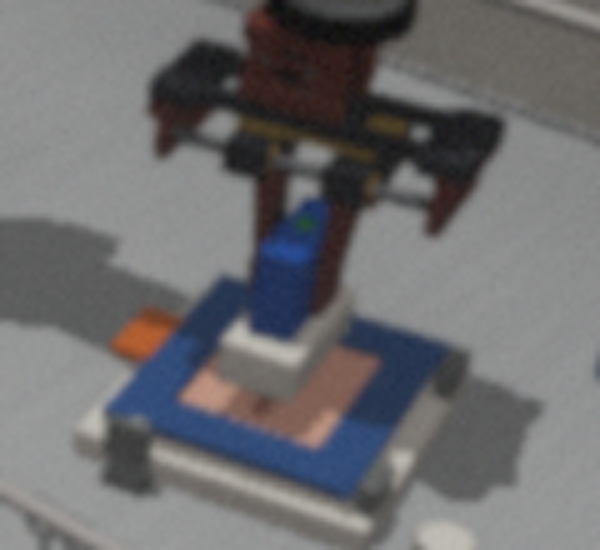

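Run:
```python
from h import *
from bench import r
sc=r.camera_info("scene");a=.21;ey=np.array([np.cos(a),np.sin(a)]);ex=np.array([ey[1],-ey[0]])
u=cv2.imread("pics/s10f.png")[90:200,350:470];u=cv2.resize(u,None,fx=6,fy=6,interpolation=cv2.INTER_CUBIC)
for z,col in ((42,(0,0,255)),(52,(0,255,0)),(62,(255,255,0))):
    for sx,sy in ((1,1),(1,-1),(-1,1)):
        p=proj(sc,[[*(np.array([583,270.5])+46*sx*ex+24*sy*ey),z]])[0];q=((p-[350,90]+.5)*6).astype(int);cv2.circle(u,tuple(map(int,q)),3,col,-1)
cv2.imwrite("pics/chk.png",u)
```

```text
(no output)
```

View pics/chk.png

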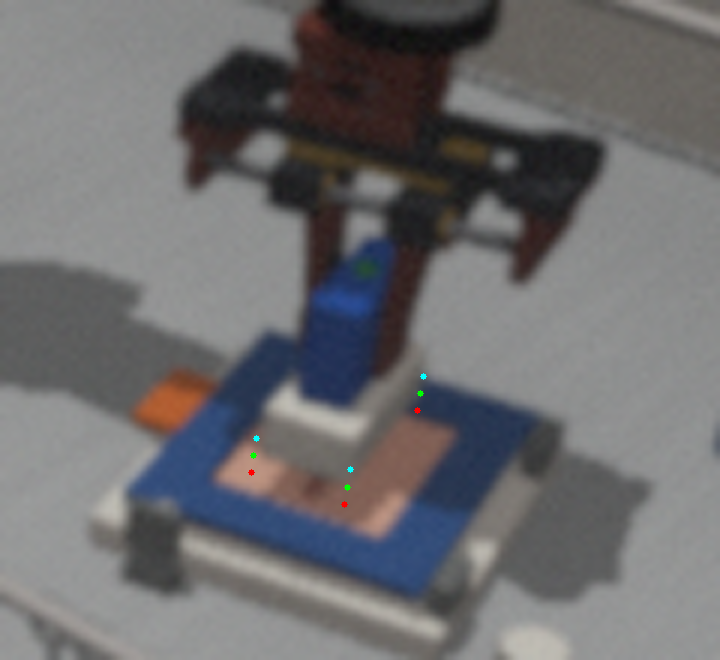

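```bash
python3 -c "
from bench import r
s=r.read_state();print(s['ee_pos'],s['contact_force'],s['finger_gap'])"
```

```text
[583.1469691  268.59116394  92.78266749] [ 0.49525245  0.5910396  -2.90083591] 27.69022674493228
```

Run:
```python
from h import *
from bench import r
sc=r.camera_info("scene")
u=cv2.imread("pics/s10f.png")[140:180,380:430];u=cv2.resize(u,None,fx=14,fy=14,interpolation=cv2.INTER_NEAREST)
u=cv2.convertScaleAbs(u,alpha=1.4)
cv2.imwrite("pics/chk2.png",u)
```

```text
(no output)
```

View pics/chk2.png

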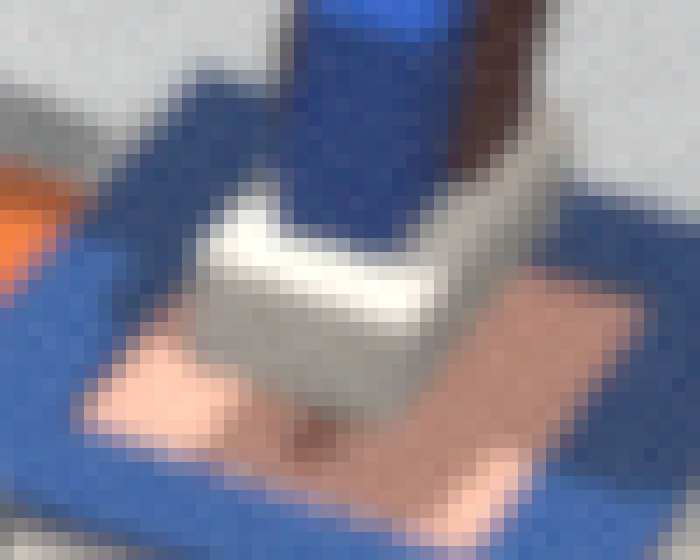

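View pics/t10.png

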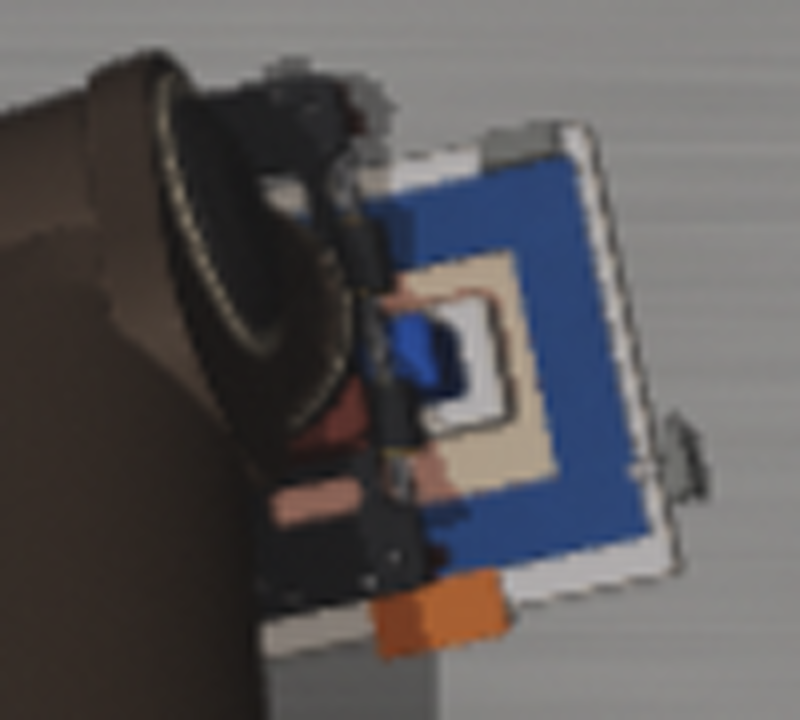

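Call:
carry_out([
  [[0.2,-0.15,0],[0,0,0],1.5],
  [[0,0,0],[0,0,0],1.5],
  [[0,0,0],[0,0,0],1.5],
  [[0,0,0],[0,0,0],1.5],
  [[0,0,0],[0,0,0],1.5],
])

```text
time_s: 15.82
ee_pos: [581.7, 268.3, 90.8]
eef_rot: [1.054, 1.301, -1.054]
contact_force: [-0.6, 0.3, -2.6]
finger_gap: 27.9
```

Run:
```python
from h import *
from bench import r
np.set_printoptions(precision=2,suppress=True)
i=r.camera_info("top")
c=ray(i,[np.array([160,150])+np.array(p)/8 for p in [(490,294),(508,414)]],81);print(c,c.mean(0),"expected end ~[592.6 225.5]")
s=r.read_state();print(s["time_s"],s["ee_pos"],s["finger_gap"],s["contact_force"],delta(s,s["ee_pos"],.214)[1],np.abs(s["joint_velocities"]).max())
```

```text
[[613.85 226.02  81.  ]
 [569.21 218.44  81.  ]] [591.53 222.23  81.  ] expected end ~[592.6 225.5]
15.825 [581.69 268.31  90.79] 27.915669450631288 [-0.59  0.34 -2.56] [-0.29 -0.   -0.01] 0.002134764259872967
```

The top view puts the scanner 2–3 mm too far toward -y, so I'll nudge it by 2 mm and hand in.

Call:
carry_out([
  [[0,0,-0.25],[0,0,0],1.5],
  [[0,0,0],[0,0,0],1.5],
  [[0,0,0],[0,0,0],1.5],
  [[0,0,0],[0,0,0],1.5],
  [[0,0,0],[0,0,0],1.5],
])

```text
time_s: 16.45
ee_pos: [581.2, 270.7, 90.7]
eef_rot: [1.054, 1.301, -1.054]
contact_force: [-0.5, -0.3, -2.6]
finger_gap: 27.6
```

Run:
```python
from bench import r
s=r.read_state();print(s["time_s"],s["ee_pos"],s["finger_gap"],s["contact_force"],abs(s["joint_velocities"]).max())
print(r.hand_in())
```

```text
16.45 [581.15494726 270.65200354  90.73745765] 27.60184747990858 [-0.45983881 -0.34555775 -2.62753241] 0.001437072651918299
the job is handed in; nothing more can be done
None
```

I pressed the frame shut by its orange tab, took the blue-handled scanner from its cradle, carried it over the rack and handed in at 16.5 s. At hand-in the gripper was holding the scanner still over the cut; no verdict was reported.

**Last checks:**
- **Frame:** it looked shut flat in both camera views after the press, which peaked at about 22 N on the tab, and still did in the pictures taken with the scanner over the cut.
- **Grip:** the fingers were 27.6 mm apart on the 28 mm handle. The outside force was 2.6 N downward, which is just the scanner's weight, so nothing else was being touched.
- **Height:** the lens was about 50 mm above the table, or 20 mm above the skin, by arm position. The scene view suggested up to about 3 mm higher. Both are inside the 10–32 mm range.
- **Position over the cut:** I measured the cut's middle at about (581, 271) and estimated the lens within about 3 mm of it.
- **Angle:** the scanner's long side was within about 0.01 rad of the cut by arm pose, and it looked level.

**Disagreement:** the top and scene views differed by about 3 mm along the cut. I split the difference with a last 2.5 mm nudge and took no picture after it. The allowed error there is 12 mm.

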